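Fit the square-bored handle on the carving vise

ROBOT

A 7-joint arm with a two-finger parallel gripper is mounted at the origin on the work surface. World frame = base frame: x ahead of the robot, y to its left, z up, the work surface at z = 0. Lengths are in m, angles in rad, forces in N, time in s.
With the tool pointing down it reaches from about 0.425 to 0.8 m from the base axis. Payload 8.3 kg.
Tool frame: the origin (TCP) lies midway between the tips of the shut fingers; the grasp point (between the pads) lies 19 mm behind it; z points along the fingers, x is the direction in which the jaws open and shut, and the axes are right-handed (so a half turn about z gives the same grasp; the last joint's range is limited). The gripper opens to 85 mm and grips with 20 to 120 N. Pads are 22 mm wide; open, the fingers measure 114 mm over their backs; the gripper's body (76 mm by 85 mm) begins 54 mm behind the grasp point. The pads swing forward as they close: fully open they stand 13 mm farther back than shut.
Start: joints at [1.229, 0.383, 0.016, 1.37, -0.006, 1.388, -0.046], TCP at [0.172, -0.601, 0.231] pointing down, gripper open.
Joint ranges: [-2.95, 2.95], [-0.25, 2.06], [-1.52, 1.56], [0.18, 2.33], [-1.44, 4.58], [0.02, 2.06], [-3.01, 3.01]. Speed limits (rad/s): [2.39, 2.39, 3.01, 3.01, 3.14, 3.14, 3.14].

INTERFACE

Orientations are given as a rotation vector (axis times angle).
In Python, from workcell import env gives the robot as it stands.
- The arm moves only by the tool drive_tool, never from a script. Its argument "series" is a list of rows, each a list of 7 numbers: the opening, from 0 (shut) to 1 (fully open), then the shift along the tool's x, y, z in mm, then the turn, a rotation vector about the tool's x, y, z in rad. In form: [[hand, x, y, z, ax, ay, az], ...]. A call has 1 to 20 rows; each row shifts and turns the pose as measured when the row begins, along the tool's axes as they then stand; what a row does not reach is not made up. A row lasts 1/8 s, in which the tool goes at most 62.5 mm and 10.7 degrees, less where a joint would pass 70% of its speed; a pose out of reach is approached as far as the arm can. A call with a gripper value outside its range is refused whole. The fingers move at their own pace and stop on an object; the grip force is fixed at half the most. Time passes only in rows, so rows that do not move let the fingers close. It gives the time, the measured TCP pose, the force and the opening at its end, in the units of the state.
- env.observe(): the state, without advancing time (a new reading comes with each control period).
- env.snapshot(name): name is "side" or "top" or "wrist"; returns a dict with "img" (400x640x3 uint8, red, green, blue), "K" (3x3 intrinsics, pixels), "k1" (the pictures are not rectified: a ray, as slopes to the right and down, at radius r is drawn at 1 + k1 r^2 times it, then the intrinsics apply), "world_from_camera" (4x4, takes a point from camera to world coordinates). Camera axes: x right, y down, z forward; pixel columns grow to the right and rows downward; lengths in m; the calibration is good to about 2 mm. A picture is of the moment at which its call begins. There is no depth.
- env.job_done(): hands the job in, once; it reports no verdict.
The state is a dict: "time_s": time; "joint_pos": joint angles; "qd": joint speeds; "joint_torque": joint torques, N m; "eef_pos": TCP position; "tool_rot": TCP orientation; "contact_force": force on the tool from outside, world axes, zero at the start; "moment": the same for the moment, N m; "finger_gap": finger opening in m.
Only numpy, scipy, OpenCV 4.12 (cv2) and the standard library are available. Lean on these libraries where they do the work, as an engineer would, in place of code of your own. Each camera call takes 0.05 s, during which the arm holds its last target.

TASK

Put the two-armed handle with the square hole onto the square spindle of the carving vise: turn it so the hole matches the square and lower it until its hub sits fully home, flat on the round boss, then let go. Leave the one-armed crank with the small round hole where it lies.

Things in the scene. Friction and masses are not known exactly. Their poses are not given: they have to be found in the camera images.
- handle_centre (a point): Centre, half-way up, of the hub of the loose two-armed handle to fit, lying hub-down, about 0.4 kg. Bright steel hub 44 x 44 x 40 mm high with a square hole 25 mm wide right through from the top; a straight arm with a pale wooden grip (max 24 mm thick) on two sides, 148 mm tip to tip, 2 mm above this point. x along the arms, z up; hub faces and hole square to x, y. Grip the two bare faces across y.
- spindle_seat (a point): On the spindle's axis, level with the top of the round dark boss (68 mm wide) on which the hub must sit, 60 mm above the bench. Bright steel square spindle, upright, locked: 20 mm wide for 12 mm above this point, then tapering to 8 mm at its tip 36 mm above. x, y square to its flats, z up. The hole clears it by 2.5 mm a side and goes on in any of four quarter turns, within about 17 degrees.
- vise: Fixed carving vise; origin on the spindle's axis at bench level, z up. Grey housing 110 x 100 mm under the boss; along its x axis, 70 to 265 mm from the spindle, wooden jaws hold a pale blank. All but the spindle is lower than the boss. The spindle's flats may be at any angle to the vise.
- crank_centre (a point): Centre, half-way up, of the hub of the other handle, to be left alone: a loose bright steel crank with the same 44 x 44 x 40 mm hub but a small round hole (13 mm) and only one arm, 95 mm along its x axis, with an upright pale wooden knob whose top is 39 mm above this point. It may lie on either side of the two-armed handle.
Mind the look-alikes: they are no part of the job. Leave any orange or red look-alike of the part that bears handle_centre alone.

How it is judged:
At the end, for the whole second after the job is handed in: The two-armed handle sits on the vise's spindle: its hub within 10 mm of the spindle's axis, its square hole within 20 degrees of the square, its underside on the boss to within 4 mm, upright to within 6 degrees (horizontal distance between handle_centre and spindle_seat below 0.01 m and z of handle_centre in the frame of spindle_seat between 0.016 and 0.024 m and angle between handle_centre's own z axis and vertical below 0.1 rad and (angle between the x axis of handle_centre and the x axis of spindle_seat, either way round below 0.35 rad or angle between the x axis of handle_centre and the y axis of spindle_seat, either way round below 0.35 rad)); the robot touches nothing.
It fails at once if the one-armed crank is moved more than 30 mm from where it lay (distance of crank_centre from where it was at the start of the episode above 0.03 m).
It also fails if it takes over 37 s, if anything falls off the work surface, if the arm or the gripper's body presses on something with over 40 N, if the wrist force passes 120 N, or if a joint passes its speed limit or range.

## Working session

There is one attempt and no reset: what is moved stays moved. The work goes in short steps, Python scripts to look and compute and a tool call to move; the robot and the scene stay as the last step left them, time stands still between calls to the robot, and variables do not carry over. Pictures are saved under pics/ and viewed, and the job is handed in when it is done.

Besides the shell and the picture viewer there is one more tool, called after "Request:" as name(argument=value, ...), one argument or row to a line, values as JSON. drive_tool: Moves the arm, as the interface text tells. Its arguments: {"type":"object","properties":{"series":{"type":"array"}},"required":["series"]}

```bash
ls; mkdir -p pics; cat > h.py <<'E'
import numpy as np, cv2
from workcell import env
from scipy.spatial.transform import Rotation as R
def snap(n,f):
    s=env.snapshot(n); cv2.imwrite('pics/'+f,s['img'][:,:,::-1]); np.savez('pics/'+f+'.npz',**{k:np.array(v) for k,v in s.items()}); return s
def load(f): return dict(np.load('pics/'+f+'.npz'))
def dist(s): return np.array([float(s['k1']),0,0,0,0.])
def px2w(s,uv,z):
    uv=np.array(uv,float).reshape(-1,1,2)
    n=cv2.undistortPoints(uv,s['K'],dist(s)).reshape(-1,2)
    T=s['world_from_camera']; d=np.c_[n,np.ones(len(n))]@T[:3,:3].T; o=T[:3,3]
    return o+d*((z-o[2])/d[:,2])[:,None]
def w2px(s,P):
    T=np.linalg.inv(s['world_from_camera'])
    return cv2.projectPoints(np.array(P,float).reshape(-1,1,3),cv2.Rodrigues(T[:3,:3])[0],T[:3,3],s['K'],dist(s))[0].reshape(-1,2)
E
python3 - <<'E'
from h import *
o=env.observe();print(o)
for n in ['top','side','wrist']:
    s=snap(n,n+'0.png');print(n,s['k1'],s['K'],s['world_from_camera'].round(3))
E
```

```text
pics
{'time_s': 0.0, 'joint_pos': array([ 1.22909183,  0.38421748,  0.01635529,  1.37115888, -0.00630232,
        1.38821561, -0.04651937]), 'qd': array([-0.00298603,  0.00052925,  0.00011824,  0.00090519,  0.00067184,
        0.00139028,  0.00110613]), 'joint_torque': array([ 2.01911098e-04, -6.27594352e+01,  8.44406225e-01, -3.71829665e+01,
        1.64750742e-02,  1.41210647e-02,  5.13239422e-05]), 'eef_pos': array([ 0.17190902, -0.6003622 ,  0.23028948]), 'tool_rot': array([-2.50769977e+00,  1.89044809e+00,  2.46959096e-03]), 'contact_force': array([-0.02924228,  0.96732104,  0.99167568]), 'moment': array([-0.00740836, -0.00228656, -0.01456343]), 'finger_gap': 0.08541538678609696}
top 0.0364661545600579 [[419.29090341   0.         321.58995724]
 [  0.         419.29090341 201.9671267 ]
 [  0.           0.           1.        ]] [[ 0.023 -0.995  0.097  0.283]
 [-1.    -0.023  0.004  0.022]
 [-0.002 -0.097 -0.995  1.187]
 [ 0.     0.     0.     1.   ]]
side -0.03547714559740647 [[485.67362287   0.         315.04398105]
 [  0.         485.67362287 196.70154879]
 [  0.           0.           1.        ]] [[-0.977 -0.088  0.192  0.167]
 [-0.21   0.499 -0.841  0.889]
 [-0.022 -0.862 -0.506  0.605]
 [ 0.     0.     0.     1.   ]]
wrist 0.0013799727432941878 [[335.9912723    0.         317.09331991]
 [  0.         335.9912723  198.14084851]
 [  0.           0.           1.        ]] [[ 0.275 -0.921 -0.277  0.243]
 [-0.961 -0.264 -0.077 -0.581]
 [-0.002  0.288 -0.958  0.373]
 [ 0.     0.     0.     1.   ]]
```

View pics/top0.png

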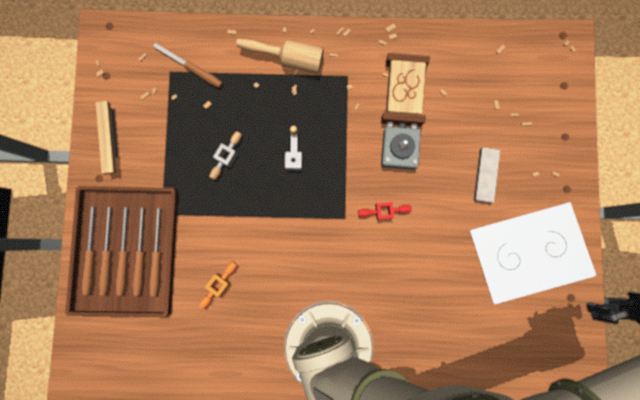

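View pics/side0.png

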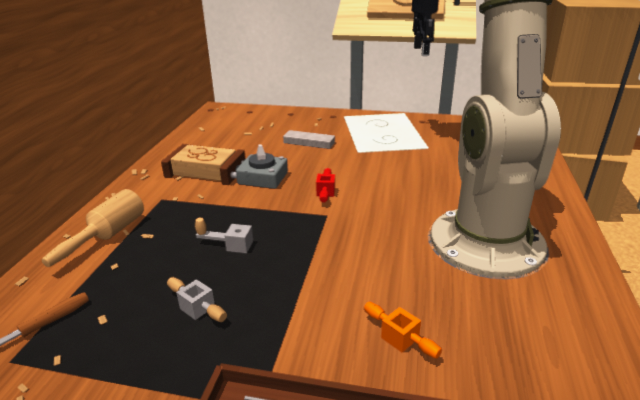

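View pics/wrist0.png

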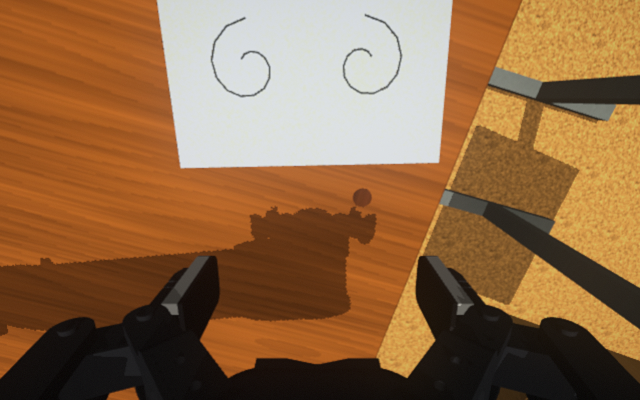

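The top view shows the two-armed handle at about (224,155) with its arms from (236,137) to (214,174). The crank hub is at (293,159), the spindle at (403,146), and the orange and red decoys at (217,286) and (385,211). Next I'll enlarge and measure.

```bash
python3 - <<'E'
from h import *
s=load('top0.png');im=s['img'][:,:,::-1]
a=cv2.resize(im[120:190,190:260],None,fx=8,fy=8,interpolation=cv2.INTER_CUBIC)
b=cv2.resize(im[110:180,370:440],None,fx=8,fy=8,interpolation=cv2.INTER_CUBIC)
cv2.imwrite('pics/z1.png',cv2.resize(np.hstack([a,b]),(800,400)))
print(px2w(s,[[224,155],[293,159]],0.04),px2w(s,[[236,137],[214,174]],0.022),px2w(s,[[403,146]],0.09))
s=load('side0.png');im=s['img'][:,:,::-1]
a=cv2.resize(im[260:340,155:235],None,fx=5,fy=5,interpolation=cv2.INTER_CUBIC)
b=cv2.resize(im[130:210,222:302],None,fx=5,fy=5,interpolation=cv2.INTER_CUBIC)
cv2.imwrite('pics/z2.png',np.hstack([a,b]))
E
```

```text
[[0.51963745 0.29971094 0.04      ]
 [0.51297672 0.10821886 0.04      ]] [[0.5757977  0.27250322 0.022     ]
 [0.468617   0.32961094 0.022     ]] [[ 0.54451416 -0.18684067  0.09      ]]
```

View pics/z1.png

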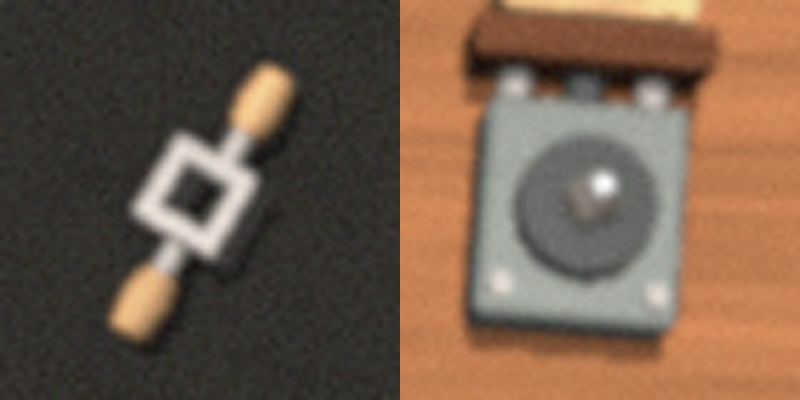

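View pics/z2.png

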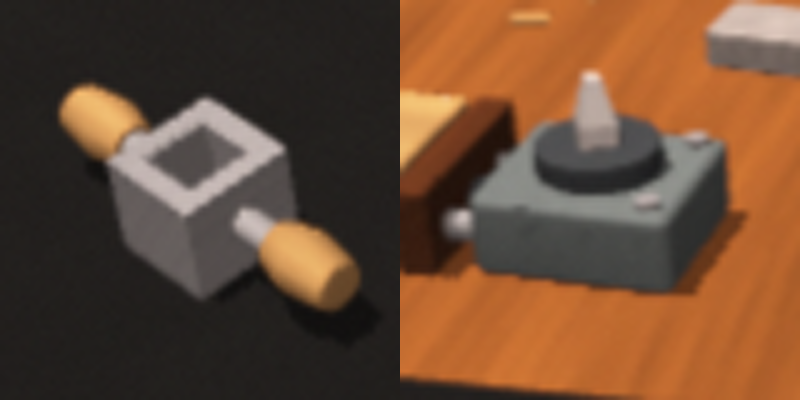

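```bash
python3 - <<'E'
from h import *
s=load('top0.png')
def z1(p,o): return [o[0]+(p[0]+.5)/5.714-.5,o[1]+(p[1]+.5)/5.714-.5]
C=px2w(s,[z1(p,(190,120)) for p in [(183,132),(261,182),(210,262),(133,208)]],0.04)
print(C.round(4),C.mean(0),np.linalg.norm(C-np.roll(C,1,0),axis=1))
G=px2w(s,[z1(p,(190,120)) for p in [(265,100),(145,303)]],0.022);d=G[0]-G[1];print(G,np.degrees(np.arctan2(d[1],d[0])))
for i in range(4):
    d=C[(i+1)%4]-C[i];print(np.degrees(np.arctan2(d[1],d[0]))%90)
print(px2w(s,[z1((187,207),(370,110))],0.06),px2w(s,[z1((203,185),(370,110))],0.096))
t=load('side0.png')
print('side hub corners',px2w(t,[[155+p[0]/5,260+p[1]/5] for p in [(207,97),(285,150),(188,213),(110,158)]],.04).mean(0))
print('side tip',px2w(t,[[222+190/5,130+73/5]],.096),'boss',px2w(t,[[222+199/5,130+150/5]],.06))
w=load('wrist0.png');o=env.observe()
T=np.eye(4);T[:3,:3]=R.from_rotvec(o['tool_rot']).as_matrix();T[:3,3]=o['eef_pos'];print(T.round(3))
X=np.linalg.inv(T)@w['world_from_camera'];print(X.round(3));np.save('X.npy',X)
E
```

```text
[[0.5542 0.3078 0.04  ]
 [0.5304 0.269  0.04  ]
 [0.4905 0.292  0.04  ]
 [0.5161 0.3303 0.04  ]] [0.52280043 0.29977951 0.04      ] [0.04423152 0.04552738 0.04607129 0.04610886]
[[0.57554083 0.27259206 0.022     ]
 [0.47260549 0.32710369 0.022     ]] -27.9044260986721
58.5573760956092
60.077158779525945
56.28435846630825
59.43398917975681
[[ 0.55212973 -0.19067048  0.06      ]] [[ 0.55405267 -0.19120434  0.096     ]]
side hub corners [0.5203396  0.30501258 0.04      ]
side tip [[ 0.55335545 -0.18772157  0.096     ]] boss [[ 0.54678735 -0.17302188  0.06      ]]
[[ 0.275 -0.961 -0.     0.172]
 [-0.961 -0.275  0.001 -0.6  ]
 [-0.002 -0.    -1.     0.231]
 [ 0.     0.     0.     1.   ]]
[[ 1.    -0.    -0.001 -0.   ]
 [ 0.     0.958  0.288 -0.073]
 [ 0.001 -0.288  0.958 -0.143]
 [ 0.     0.     0.     1.   ]]
```

Request:
drive_tool(
  series=[
    [1,-29,-48,0,0,0,0],
    [1,-29,-48,0,0,0,0],
    [1,-29,-48,0,0,0,0],
    [1,-29,-48,0,0,0,0],
    [1,-29,-48,0,0,0,0],
    [1,-29,-48,0,0,0,0],
    [1,-29,-48,0,0,0,0],
    [1,-29,-48,0,0,0,0],
    [1,-29,-48,0,0,0,0],
    [1,-29,-48,0,0,0,0],
    [1,0,0,0,0,0,-0.16],
    [1,0,0,0,0,0,-0.16],
    [1,0,0,0,0,0,-0.16],
    [1,0,0,0,0,0,-0.16],
    [1,0,0,0,0,0,-0.16],
    [1,0,0,0,0,0,-0.16],
    [1,0,0,0,0,0,0],
  ],
)

```text
time_s: 2.28
eef_pos: [0.5628, -0.1741, 0.2237]
tool_rot: [-3.099, 0.475, 0.017]
contact_force: [-0.3, 0.6, -0.2]
finger_gap: 0.0853
```

```bash
python3 - <<'E'
from h import *
s=snap('wrist','w1.png');o=env.observe();print(o['time_s'],o['eef_pos'],o['joint_pos'].round(2))
print(R.from_rotvec(o['tool_rot']).as_matrix().round(3))
print(w2px(s,[[.553,-.19,.06],[.553,-.19,.096]]))
im=s['img'][:,:,::-1];c=w2px(s,[[.553,-.19,.07]])[0].astype(int);print(c)
x0,y0=max(c[0]-70,0),max(c[1]-50,0);print(x0,y0)
cv2.imwrite('pics/w1z.png',cv2.resize(im[y0:y0+100,x0:x0+133],None,fx=6,fy=6,interpolation=cv2.INTER_CUBIC))
E
```

```text
2.325 [ 0.56277492 -0.17419745  0.22369118] [ 0.61  0.36 -0.47  1.46  0.16  1.38 -0.18]
[[ 0.953 -0.302 -0.01 ]
 [-0.302 -0.953  0.007]
 [-0.011 -0.004 -1.   ]]
[[314.28531437 198.13308677]
 [313.44209928 210.13675563]]
[314 201]
244 151
```

View pics/w1.png

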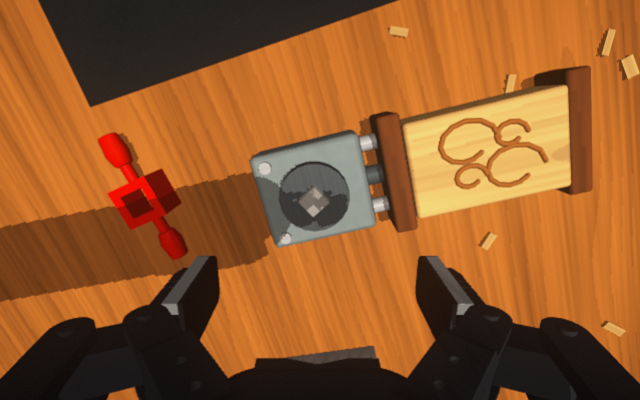

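View pics/w1z.png

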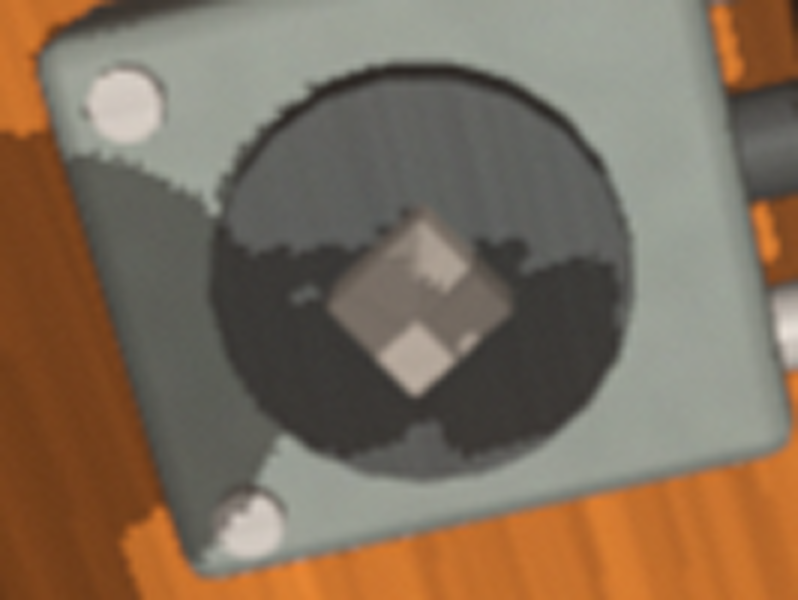

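The wrist view shows the vise. In the crop, the spindle tip square is centred at about (417,359) and the boss circle at about (420,278), both close to my projection. The spindle corners are at (330,305), (512,303) and (425,208).

```bash
python3 - <<'E'
from h import *
s=load('w1.png')
f=lambda P:[[244+(p[0]+.5)/6-.5,151+(p[1]+.5)/6-.5] for p in P]
tip=px2w(s,f([(382,355),(417,320),(455,362),(415,398)]),.096)
print(tip.mean(0),[np.degrees(np.arctan2(*(tip[(i+1)%4]-tip[i])[1::-1]))%90 for i in range(4)])
for z in(.06,.066,.072):
    b=px2w(s,f([(330,305),(425,208),(512,303)]),z)
    print(b.round(4),(b[0]+b[2])/2,[np.degrees(np.arctan2(*(b[i+1]-b[i])[1::-1]))%90 for i in range(2)],[np.linalg.norm(b[i+1]-b[i]) for i in range(2)])
print(px2w(s,f([(420,278),(212,278),(628,278),(420,480)]),.06))
# model overlay
im=s['img'][:,:,::-1].copy();
big=cv2.resize(im[151:251,244:377],None,fx=6,fy=6,interpolation=cv2.INTER_CUBIC)
def dr(c,ang,w,z,col):
    a=np.radians(ang+45+90*np.arange(4));P=np.c_[c[0]+w/2**.5*np.cos(a),c[1]+w/2**.5*np.sin(a),np.full(4,z)]
    q=(w2px(s,P)-[244,151])*6+3;cv2.polylines(big,[q.astype(np.int32)],True,col,1)
for z,w,col in((.06,.02,(0,255,0)),(.072,.02,(255,0,0)),(.096,.008,(0,0,255))): dr((.553,-.190),27,w,z,col)
cv2.imwrite('pics/ov1.png',big)
E
```

```text
[ 0.552673   -0.19013985  0.096     ] [np.float64(28.89132986891477), np.float64(23.339964380580312), np.float64(26.231367024422013), np.float64(18.400684650101823)]
[[ 0.5377 -0.1887  0.06  ]
 [ 0.5569 -0.178   0.06  ]
 [ 0.5655 -0.1969  0.06  ]] [ 0.55156358 -0.19280546  0.06      ] [np.float64(29.033946178929185), np.float64(24.17128095376745)] [np.float64(0.022039326749360745), np.float64(0.020792447849855036)]
[[ 0.5386 -0.187   0.066 ]
 [ 0.5575 -0.1766  0.066 ]
 [ 0.5659 -0.1952  0.066 ]] [ 0.55224147 -0.19109569  0.066     ] [np.float64(29.033946178929074), np.float64(24.171280953767464)] [np.float64(0.02160848696858535), np.float64(0.020385982907650063)]
[[ 0.5396 -0.1854  0.072 ]
 [ 0.5581 -0.1751  0.072 ]
 [ 0.5663 -0.1934  0.072 ]] [ 0.55291935 -0.18938592  0.072     ] [np.float64(29.033946178929185), np.float64(24.171280953767223)] [np.float64(0.021177647187809873), np.float64(0.01997951796544502)]
[[ 0.55272654 -0.18865107  0.06      ]
 [ 0.52117106 -0.17885296  0.06      ]
 [ 0.58420171 -0.19842428  0.06      ]
 [ 0.54231652 -0.22143151  0.06      ]]
```

View pics/ov1.png

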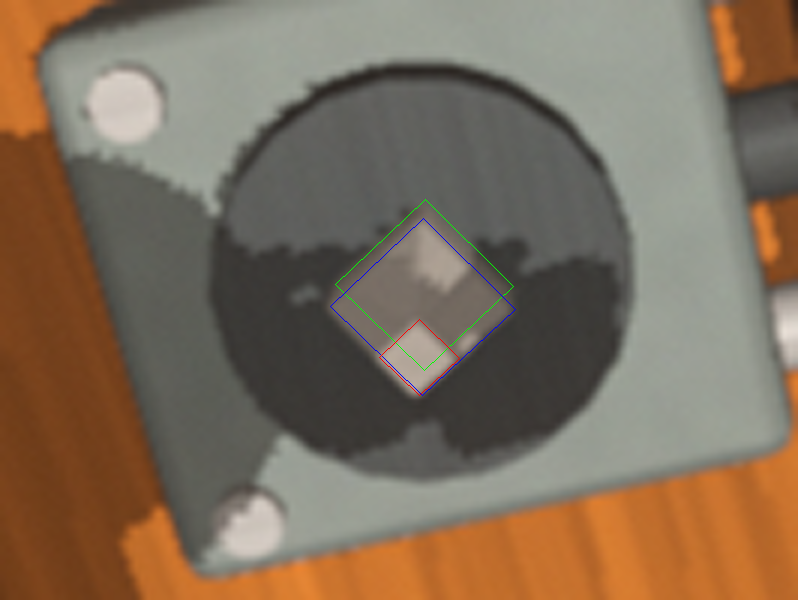

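The overlay fits the spindle: axis at (0.5525, -0.190), flats at about 27°. Next I'll move over the handle.

Request:
drive_tool(
  series=[
    [1,-20,-49,0,0,0,0],
    [1,-20,-49,0,0,0,0],
    [1,-20,-49,0,0,0,0],
    [1,-20,-49,0,0,0,0],
    [1,-20,-49,0,0,0,0],
    [1,-20,-49,0,0,0,0],
    [1,-20,-49,0,0,0,0],
    [1,-20,-49,0,0,0,0],
    [1,-20,-49,0,0,0,0],
    [1,0,0,0,0,0,-0.17],
    [1,0,0,0,0,0,-0.17],
    [1,0,0,0,0,0,-0.17],
    [1,0,0,0,0,0,-0.17],
    [1,0,0,0,0,0,-0.17],
    [1,0,0,0,0,0,-0.17],
    [1,0,0,0,0,0,-0.17],
    [1,0,0,0,0,0,-0.17],
    [1,0,0,0,0,0,0],
  ],
)

```text
time_s: 4.58
eef_pos: [0.5308, 0.3152, 0.224]
tool_rot: [-2.734, -1.526, 0.014]
contact_force: [-0.5, -0.1, 0.4]
finger_gap: 0.0858
```

```bash
python3 - <<'E'
from h import *
s=snap('wrist','w2.png');o=env.observe();print(o['time_s'],o['eef_pos'],o['joint_pos'].round(2))
print(R.from_rotvec(o['tool_rot']).as_matrix().round(3))
im=s['img'][:,:,::-1];c=w2px(s,[[.523,.30,.04]])[0].astype(int);print(c)
x0,y0=max(c[0]-100,0),max(c[1]-75,0);print(x0,y0)
cv2.imwrite('pics/w2z.png',cv2.resize(im[y0:y0+150,x0:x0+200],None,fx=4,fy=4,interpolation=cv2.INTER_CUBIC))
E
```

```text
4.625 [0.53076174 0.31517928 0.22400816] [ 0.04  0.53 -0.93  1.36  0.41  1.46  0.15]
[[ 0.527  0.85  -0.013]
 [ 0.85  -0.527  0.005]
 [-0.003 -0.013 -1.   ]]
[300 177]
200 102
```

View pics/w2.png

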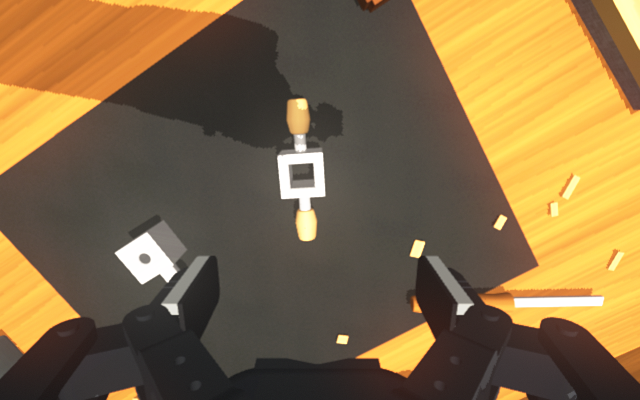

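View pics/w2z.png

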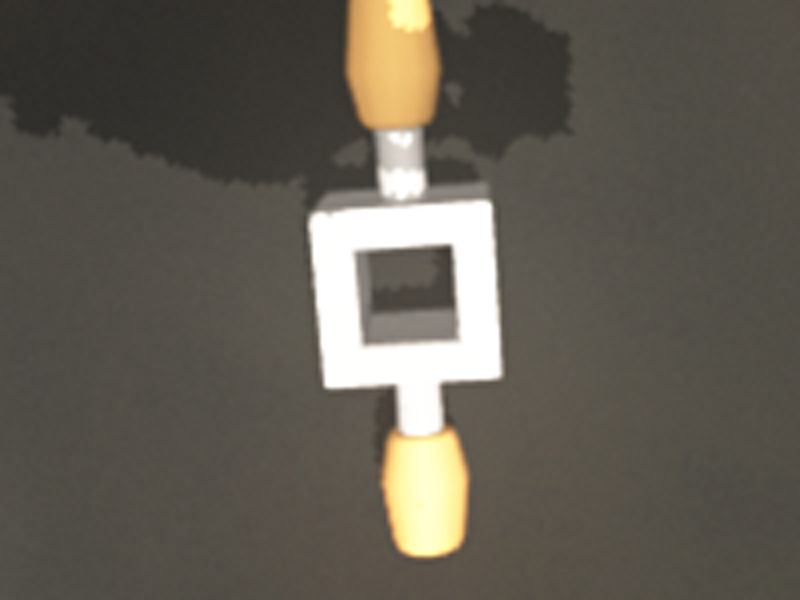

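The handle hub's top-face corners in the 4x crop are at (310,212), (493,200), (502,378) and (325,388). The crank is off to the left at (145,258), beside the left finger.

```bash
python3 - <<'E'
from h import *
s=load('w2.png')
P=[[200+(p[0]+.5)/4-.5,102+(p[1]+.5)/4-.5] for p in [(310,212),(493,200),(502,378),(325,388)]]
C=px2w(s,P,.04);print(C.round(4),C.mean(0),[np.degrees(np.arctan2(*(C[(i+1)%4]-C[i])[1::-1]))%90 for i in range(4)],[np.linalg.norm(C[(i+1)%4]-C[i]) for i in range(4)])
o=env.observe();M=R.from_rotvec(o['tool_rot']).as_matrix()
c=C.mean(0); a=np.radians(np.mean([np.degrees(np.arctan2(*(C[(i+1)%4]-C[i])[1::-1]))%90 for i in range(4)]))
print(np.degrees(a)); G=np.c_[[np.cos(a),np.sin(a),0],[np.sin(a),-np.cos(a),0],[0,0,-1]]
print('rotvec tool',R.from_matrix(M.T@G).as_rotvec())
print('shift in goal axes for TCP over', (G.T@(np.array([c[0],c[1],o['eef_pos'][2]])-o['eef_pos']))*1000)
print('crank',px2w(s,[[145,258]],.04))
E
```

```text
[[0.4913 0.2931 0.04  ]
 [0.5123 0.3327 0.04  ]
 [0.5519 0.3111 0.04  ]
 [0.5306 0.2715 0.04  ]] [0.52152345 0.30209838 0.04      ] [np.float64(62.082133585600644), np.float64(61.46826701524229), np.float64(61.706020385060256), np.float64(61.30370548194554)] [np.float64(0.04486792827810586), np.float64(0.045159907040347835), np.float64(0.0449946020508091), np.float64(0.044866094755022144)]
61.64003161696218
rotvec tool [-0.01348388  0.00230417 -0.05997076]
shift in goal axes for TCP over [-15.89921224  -1.91596074   0.        ]
crank [[0.50951463 0.11130425 0.04      ]]
```

Request:
drive_tool(
  series=[
    [1,0,0,0,-0.013,0.002,-0.06],
    [1,-16,-2,0,0,0,0],
    [1,0,0,40,0,0,0],
    [1,0,0,40,0,0,0],
    [1,0,0,40,0,0,0],
    [1,0,0,30,0,0,0],
    [1,0,0,0,0,0,0],
  ],
)

```text
time_s: 5.5
eef_pos: [0.522, 0.3014, 0.0708]
tool_rot: [2.728, 1.554, 0.003]
contact_force: [-0.1, -0.4, 1.2]
finger_gap: 0.0854
```

```bash
python3 - <<'E'
from h import *
o=env.observe();M=R.from_rotvec(o['tool_rot']).as_matrix();print(o['time_s'],o['eef_pos'],M.round(3))
a=np.radians(61.6);G=np.c_[[np.cos(a),np.sin(a),0],[np.sin(a),-np.cos(a),0],[0,0,-1]]
print(R.from_matrix(M.T@G).as_rotvec(), (G.T@(np.array([.522,.3015,.010])-o['eef_pos']))*1000)
s=snap('wrist','w3.png');
E
```

```text
5.5 [0.5220347  0.30142792 0.0707601 ] [[ 0.51   0.86   0.002]
 [ 0.86  -0.51  -0.001]
 [ 0.001  0.002 -1.   ]]
[ 0.00241889 -0.00052786 -0.03982399] [ 4.69028304e-02 -6.48058268e-02  6.07601048e+01]
```

View pics/w3.png

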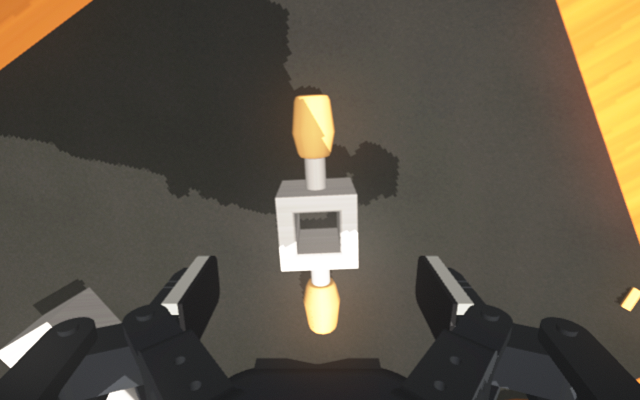

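The hub sits centred between the open fingers at (317,233). I'll descend and grip.

Request:
drive_tool(
  series=[
    [1,0,0,20,0,0,-0.04],
    [1,0,0,20,0,0,0],
    [1,0,0,20,0,0,0],
    [1,0,0,0,0,0,0],
    [0,0,0,0,0,0,0],
    [0,0,0,0,0,0,0],
    [0,0,0,0,0,0,0],
    [0,0,0,0,0,0,0],
    [0,0,0,0,0,0,0],
    [0,0,0,0,0,0,0],
  ],
)

```text
time_s: 6.8
eef_pos: [0.5254, 0.3038, 0.0129]
tool_rot: [2.698, 1.605, 0.016]
contact_force: [0.9, -0.1, -2.2]
finger_gap: 0.0432
```

```bash
python3 - <<'E'
from h import *
o=env.observe();M=R.from_rotvec(o['tool_rot']).as_matrix();print(o['time_s'],o['eef_pos'],M.round(3),o['finger_gap'],o['contact_force'])
s=snap('wrist','w4.png');
E
```

```text
6.8 [0.52538981 0.30382854 0.01292114] [[ 0.477  0.879  0.01 ]
 [ 0.879 -0.477  0.003]
 [ 0.008  0.007 -1.   ]] 0.04319888260984293 [ 0.88095379 -0.12603356 -2.17154713]
```

View pics/w4.png

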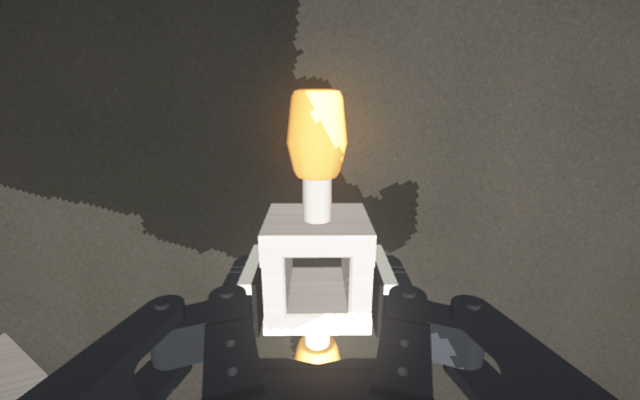

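Gripped, with a finger gap of 43 mm. The hub top corners are at about (260,238), (375,238), (370,334) and (263,334). I'll work out where the hub is in the tool frame, then lift.

```bash
python3 - <<'E'
from h import *
s=load('w4.png');o=env.observe()
C=px2w(s,[(260,238),(375,238),(372,334),(263,334)],.04);M=R.from_rotvec(o['tool_rot']).as_matrix()
print(C.round(4),C.mean(0));L=(C-o['eef_pos'])@M;print(L.round(4),L.mean(0))
E
```

```text
[[0.4948 0.2961 0.04  ]
 [0.5154 0.3337 0.04  ]
 [0.5534 0.3141 0.04  ]
 [0.5319 0.2749 0.04  ]] [0.52387272 0.30468445 0.04      ]
[[-0.0212 -0.023  -0.0274]
 [ 0.0216 -0.0229 -0.027 ]
 [ 0.0226  0.0199 -0.0267]
 [-0.0221  0.0196 -0.0271]] [ 0.00021335 -0.0015868  -0.02705793]
```

Request:
drive_tool(
  series=[
    [0,0,0,-20,0,0,0],
    [0,0,0,-40,0,0,0],
    [0,0,0,-40,0,0,0],
    [0,0,0,-40,0,0,0],
    [0,0,0,-30,0,0,0],
    [0,0,0,0,0,0,0],
  ],
)

```text
time_s: 7.6
eef_pos: [0.5219, 0.3036, 0.1926]
tool_rot: [2.697, 1.609, 0.015]
contact_force: [-0.1, 0.4, -5.2]
finger_gap: 0.0428
```

```bash
python3 - <<'E'
from h import *
s=snap('wrist','w5.png');o=env.observe();M=R.from_rotvec(o['tool_rot']).as_matrix();print(o['eef_pos'],M.round(3),o['finger_gap'],o['contact_force'])
d=np.array([.5525,-.190,0.18])-o['eef_pos'];print(M.T@d*1000,np.degrees(np.arctan2(M[1,0],M[0,0])))
E
```

```text
[0.52140326 0.30291127 0.19082464] [[ 0.475  0.88   0.007]
 [ 0.88  -0.475  0.002]
 [ 0.005  0.005 -1.   ]] 0.04322754498397422 [-0.83126776  0.62241985 -4.49668563]
[-419.05341867  261.42101332    9.94932614] 61.644869193228416
```

View pics/w5.png

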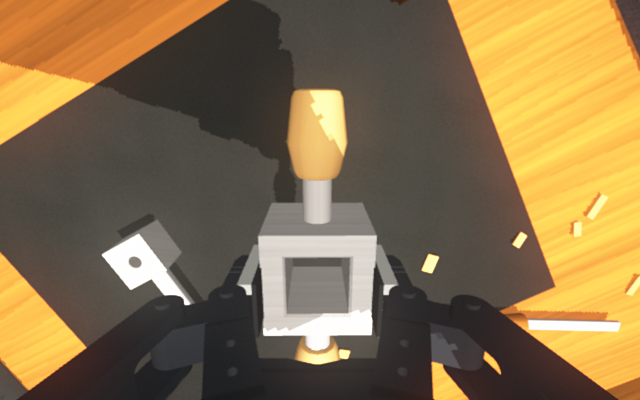

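Request:
drive_tool(
  series=[
    [0,-30,18,0,0,0,0],
    [0,-47,29,0,0,0,0],
    [0,-47,29,0,0,0,0],
    [0,-47,29,0,0,0,0],
    [0,-47,29,0,0,0,0],
    [0,-47,29,0,0,0,0],
    [0,-47,29,0,0,0,0],
    [0,-47,29,0,0,0,0],
    [0,-40,25,0,0,0,0],
    [0,-20,12,0,0,0,0],
    [0,0,0,0,0,0,0.15],
    [0,0,0,0,0,0,0.15],
    [0,0,0,0,0,0,0.15],
    [0,0,0,0,0,0,0.15],
    [0,0,0,0,0,0,0],
    [0,0,0,0,0,0,0],
  ],
)

```text
time_s: 9.65
eef_pos: [0.5326, -0.2063, 0.1588]
tool_rot: [-3.038, -0.716, 0.053]
contact_force: [0.3, 0.3, -5.0]
finger_gap: 0.0431
```

```bash
cat > go.py <<'E'
from h import *
import sys
def go(x,y,z,az):
    o=env.observe();M=R.from_rotvec(o['tool_rot']).as_matrix();a=np.radians(az)
    G=np.c_[[np.cos(a),np.sin(a),0],[np.sin(a),-np.cos(a),0],[0,0,-1]]
    hub=np.array([0,-.0016,0])
    tcp=np.array([x,y,z])-G@hub
    print('t',o['time_s'],o['eef_pos'].round(4),'gap',o['finger_gap'],'F',o['contact_force'].round(1),'hub',(o['eef_pos']+M@np.array([0,-.0016,.013])).round(4))
    print('rot',R.from_matrix(M.T@G).as_rotvec().round(4),'then shift',(G.T@(tcp-o['eef_pos'])*1000).round(1))
E
python3 - <<'E'
from go import *
go(.5525,-.190,.13,27)
s=snap('wrist','w6.png');snap('side','s6.png')
E
```

```text
t 9.65 [ 0.5326 -0.2063  0.1588] gap 0.0430988339014812 F [ 0.3  0.3 -5. ] hub [ 0.5314 -0.2047  0.1458]
rot [-0.0272  0.0281 -0.0085] then shift [25.1 -3.9 28.8]
```

View pics/w6.png

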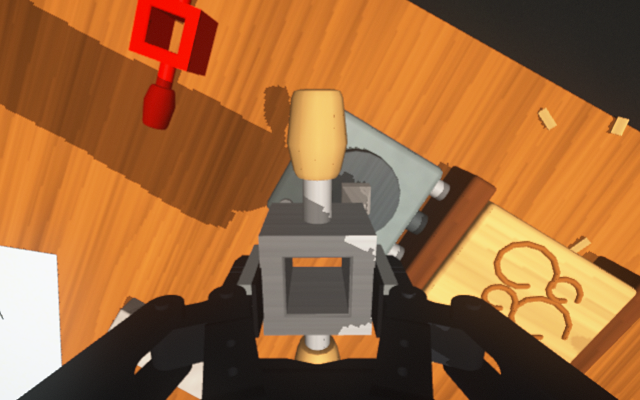

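View pics/s6.png

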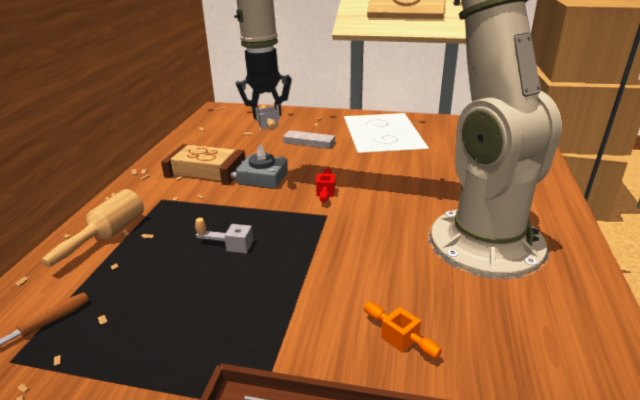

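Handle still firmly held, red decoy well clear. I'll correct the tilt and offset.

Request:
drive_tool(
  series=[
    [0,0,0,0,-0.027,0.028,-0.008],
    [0,25,-4,0,0,0,0],
    [0,0,0,0,0,0,0],
  ],
)

```text
time_s: 10.12
eef_pos: [0.5535, -0.1912, 0.1588]
tool_rot: [3.053, 0.738, 0.002]
contact_force: [-0.2, -0.2, -4.8]
finger_gap: 0.043
```

```bash
python3 - <<'E'
from go import *
go(.5525,-.190,.13,27)
s=snap('wrist','w7.png');snap('top','t7.png')
E
```

```text
t 10.125 [ 0.5535 -0.1912  0.1588] gap 0.043009088337921934 F [-0.2 -0.2 -4.8] hub [ 0.5528 -0.1898  0.1458]
rot [ 0.0005 -0.0012  0.0032] then shift [-0.4  0.1 28.8]
```

View pics/w7.png

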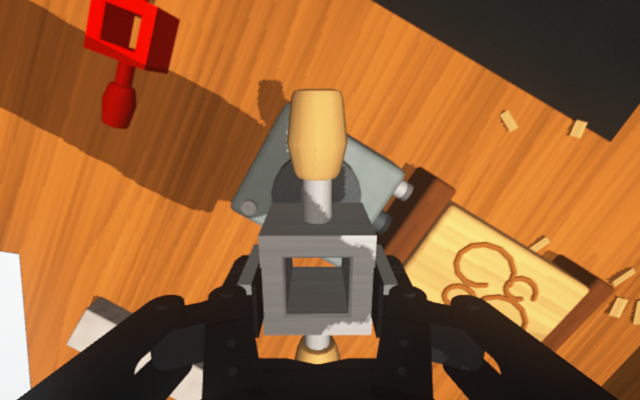

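Aligned to within 1 mm and 0.2°. Lowering in stages.

Request:
drive_tool(
  series=[
    [0,0,0,20,0,0,0],
    [0,0,0,20,0,0,0],
    [0,0,0,12,0,0,0],
    [0,0,0,0,0,0,0],
  ],
)

```text
time_s: 10.72
eef_pos: [0.5509, -0.1967, 0.1052]
tool_rot: [3.053, 0.73, -0.003]
contact_force: [1.0, -0.1, -5.7]
finger_gap: 0.043
```

```bash
python3 - <<'E'
from go import *
go(.5525,-.190,.073,27)
s=snap('wrist','w8.png');s=snap('side','s8.png')
cv2.imwrite('pics/s8z.png',cv2.resize(s['img'][60:210,180:380,::-1],None,fx=4,fy=4,interpolation=cv2.INTER_CUBIC))
E
```

```text
t 10.725 [ 0.5509 -0.1967  0.1052] gap 0.04296783809448692 F [ 1.  -0.1 -5.7] hub [ 0.5501 -0.1953  0.0922]
rot [ 0.0022  0.0022 -0.0015] then shift [ 4.5 -3.6 32.2]
```

View pics/w8.png

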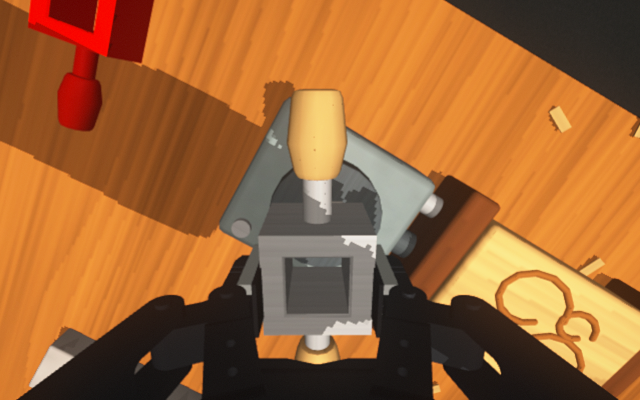

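View pics/s8z.png

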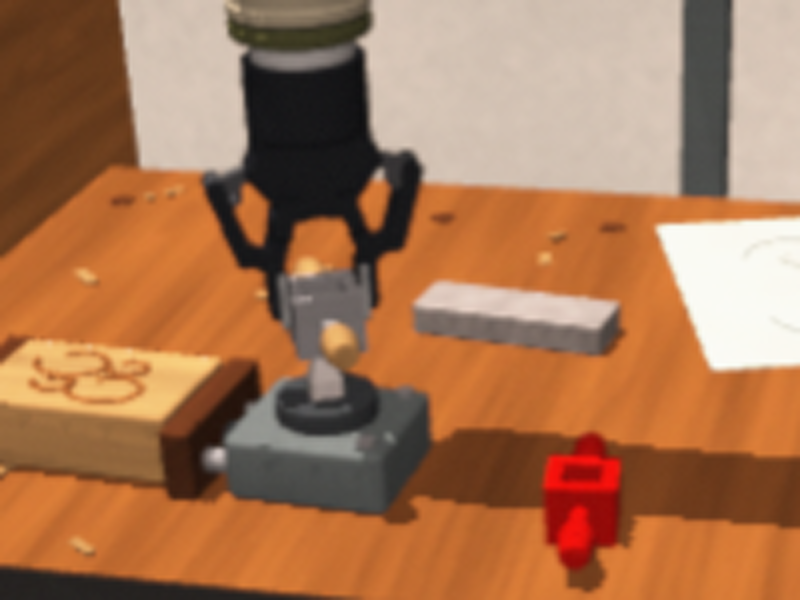

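The descent pulled the tool about 6 mm sideways, with the hub still just above the tip and no contact. I'll re-centre and continue in small compensated steps.

Request:
drive_tool(
  series=[
    [0,4.5,-3.6,0,0,0,0],
    [0,0,0,0,0,0,0],
    [0,0.5,-0.5,8,0,0,0],
    [0,0,0,0,0,0,0],
  ],
)

```text
time_s: 11.32
eef_pos: [0.5558, -0.1902, 0.0999]
tool_rot: [3.05, 0.731, 0.005]
contact_force: [-0.1, -0.4, -5.4]
finger_gap: 0.043
```

```bash
python3 - <<'E'
from go import *
go(.5525,-.190,.073,27)
E
```

```text
t 11.325 [ 0.5558 -0.1902  0.0999] gap 0.042956198617109045 F [-0.1 -0.4 -5.4] hub [ 0.5552 -0.1889  0.0869]
rot [ 0.0061 -0.0015 -0.0009] then shift [-2.8 -0.1 26.9]
```

Request:
drive_tool(
  series=[
    [0,-2.5,0,0,0.005,0,0],
    [0,0,0,7,0,0,0],
    [0,0,0,0,0,0,0],
  ],
)

```text
time_s: 11.7
eef_pos: [0.5532, -0.1918, 0.0922]
tool_rot: [3.055, 0.731, 0.002]
contact_force: [-0.0, -0.4, -4.4]
finger_gap: 0.043
```

```bash
python3 - <<'E'
from go import *
go(.5525,-.190,.073,27)
E
```

```text
t 11.7 [ 0.5532 -0.1918  0.0922] gap 0.0429523995455568 F [-0.  -0.4 -4.4] hub [ 0.5525 -0.1904  0.0792]
rot [ 0.0005 -0.001  -0.0014] then shift [ 0.2 -0.3 19.2]
```

Centred to 0.4 mm, with the hub's underside at 0.079. Continuing.

Request:
drive_tool(
  series=[
    [0,0,0,5,0,0,0],
    [0,0,0,5,0,0,0],
    [0,0,0,0,0,0,0],
  ],
)

```text
time_s: 12.08
eef_pos: [0.5532, -0.1918, 0.0813]
tool_rot: [3.055, 0.731, 0.002]
contact_force: [-0.4, 1.2, -4.9]
finger_gap: 0.0428
```

```bash
python3 - <<'E'
from go import *
go(.5525,-.190,.073,27)
s=snap('side','s9.png');snap('wrist','w9.png')
cv2.imwrite('pics/s9z.png',cv2.resize(s['img'][60:210,180:380,::-1],None,fx=4,fy=4,interpolation=cv2.INTER_CUBIC))
E
```

```text
t 12.075 [ 0.5532 -0.1918  0.0813] gap 0.04279512151628581 F [-0.4  1.2 -4.9] hub [ 0.5524 -0.1904  0.0683]
rot [ 0.0003 -0.001  -0.0014] then shift [ 0.2 -0.3  8.3]
```

View pics/s9z.png

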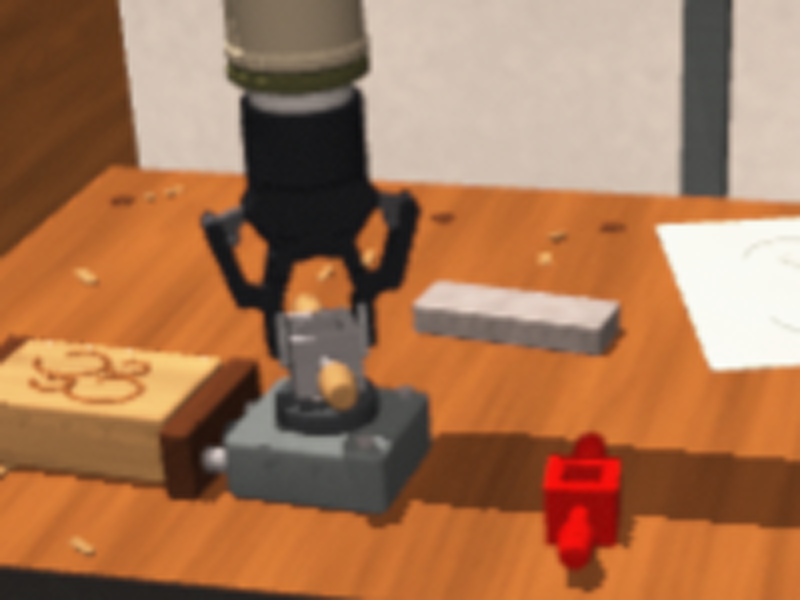

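View pics/w9.png

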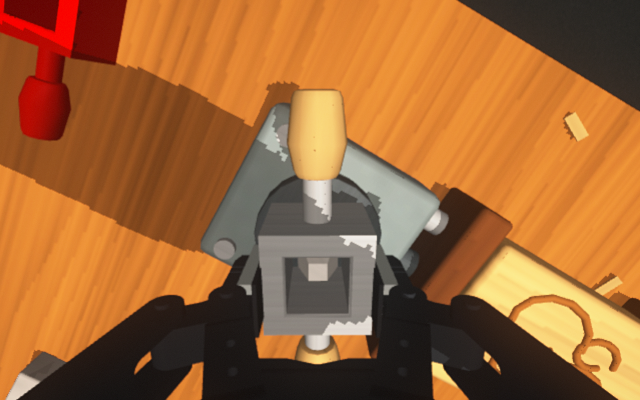

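The spindle tip shows inside the hole at (318,270), squared to it, and there's no extra force. Lowering the last 8 mm.

Request:
drive_tool(
  series=[
    [0,0,0,4,0,0,0],
    [0,0,0,3,0,0,0],
    [0,0,0,0,0,0,0],
  ],
)

```text
time_s: 12.55
eef_pos: [0.5537, -0.1919, 0.0746]
tool_rot: [3.055, 0.731, 0.003]
contact_force: [-0.6, -0.3, -4.7]
finger_gap: 0.0431
```

```bash
python3 - <<'E'
from go import *
go(.5525,-.190,.073,27)
E
```

```text
t 12.55 [ 0.5537 -0.1919  0.0746] gap 0.043051721988712544 F [-0.6 -0.3 -4.7] hub [ 0.553  -0.1904  0.0616]
rot [ 0.0013 -0.0018 -0.0014] then shift [-0.2 -0.6  1.6]
```

Request:
drive_tool(
  series=[
    [0,0,0,1,0,0,0],
    [0,0,0,1,0,0,0],
    [0,0,0,0,0,0,0],
  ],
)

```text
time_s: 12.92
eef_pos: [0.5539, -0.1919, 0.0731]
tool_rot: [3.054, 0.731, 0.004]
contact_force: [-0.4, -0.5, -5.2]
finger_gap: 0.0432
```

```bash
python3 - <<'E'
from go import *
go(.5525,-.190,.073,27)
E
```

```text
t 12.925 [ 0.5539 -0.1919  0.0731] gap 0.04322056614650418 F [-0.4 -0.5 -5.2] hub [ 0.5532 -0.1904  0.06  ]
rot [ 0.0017 -0.002  -0.0014] then shift [-0.4 -0.7  0.1]
```

Request:
drive_tool(
  series=[
    [0,0,0,1,0,0,0],
    [0,0,0,1,0,0,0],
  ],
)

```text
time_s: 13.18
eef_pos: [0.5539, -0.1918, 0.0729]
tool_rot: [3.053, 0.731, 0.003]
contact_force: [-7.0, 2.3, 8.5]
finger_gap: 0.0432
```

```bash
python3 - <<'E'
from go import *
go(.5525,-.190,.073,27)
E
```

```text
t 13.175 [ 0.5539 -0.1918  0.0729] gap 0.04317999304184435 F [-7.   2.3  8.5] hub [ 0.5532 -0.1904  0.0599]
rot [ 0.0028 -0.0016 -0.0014] then shift [-0.4 -0.7 -0.1]
```

Force rose to +8.5 N with the underside at 0.060, so the hub is seated. I'll release and check before lifting.

Request:
drive_tool(
  series=[
    [0.5,0,0,0,0,0,0],
    [1,0,0,0,0,0,0],
    [1,0,0,0,0,0,0],
    [1,0,0,0,0,0,0],
    [1,0,0,0,0,0,0],
  ],
)

```text
time_s: 13.8
eef_pos: [0.5557, -0.1922, 0.0743]
tool_rot: [3.051, 0.73, 0.009]
contact_force: [1.0, -0.2, -1.0]
finger_gap: 0.0855
```

```bash
python3 - <<'E'
from go import *
go(.5525,-.190,.073,27)
snap('wrist','w10.png')
E
```

```text
t 13.8 [ 0.5557 -0.1922  0.0743] gap 0.08553123055443529 F [ 1.  -0.2 -1. ] hub [ 0.555  -0.1908  0.0612]
rot [ 0.0055 -0.0047 -0.0015] then shift [-1.8 -1.8  1.3]
```

View pics/w10.png

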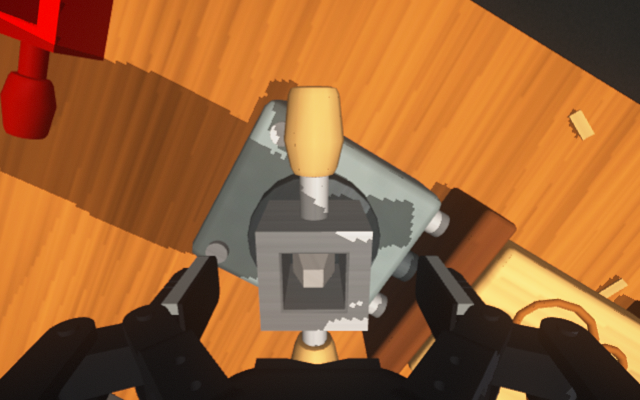

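The handle is on the spindle, with its tip at (313,277) inside the hole, and the fingers are clear on both sides. Lifting away.

Request:
drive_tool(
  series=[
    [1,0,0,-20,0,0,0],
    [1,0,0,-40,0,0,0],
    [1,0,0,-40,0,0,0],
    [1,0,0,-40,0,0,0],
    [1,0,0,0,0,0,0],
    [1,0,0,0,0,0,0],
  ],
)

```text
time_s: 14.6
eef_pos: [0.5553, -0.1909, 0.2253]
tool_rot: [3.049, 0.732, 0.015]
contact_force: [-0.5, 0.5, -1.0]
finger_gap: 0.0854
```

```bash
python3 - <<'E'
from go import *
go(.5525,-.190,.073,27)
s=snap('wrist','w11.png');t=snap('side','s11.png')
c=w2px(s,[[.5525,-.19,.1]])[0].astype(int);x0,y0=c[0]-67,c[1]-60;print(x0,y0)
a=cv2.resize(s['img'][y0:y0+133,x0:x0+133,::-1],(400,400),interpolation=cv2.INTER_CUBIC)
b=cv2.resize(t['img'][100:200,220:320,::-1],(400,400),interpolation=cv2.INTER_CUBIC)
cv2.imwrite('pics/f.png',np.hstack([a,b]))
E
```

```text
t 14.6 [ 0.5553 -0.1909  0.2253] gap 0.08537464478479088 F [-0.5  0.5 -1. ] hub [ 0.5547 -0.1895  0.2123]
rot [ 0.0082 -0.0081  0.0001] then shift [ -2.1  -0.5 152.3]
246 126
```

View pics/f.png

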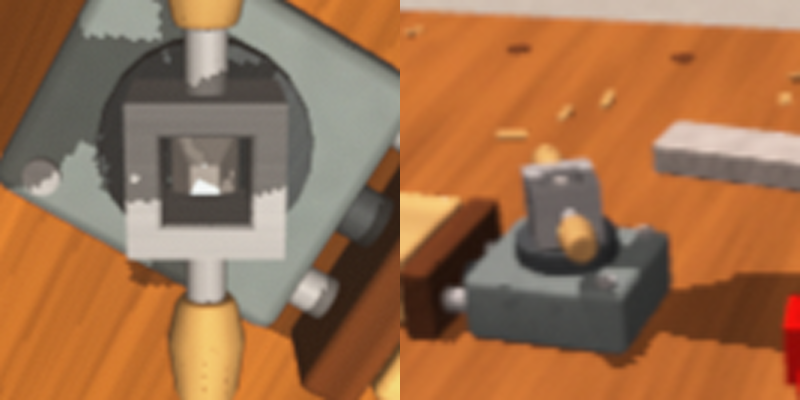

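View pics/s11.png

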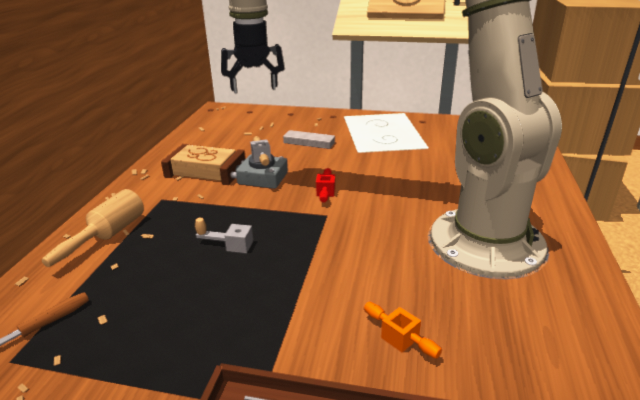

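```bash
python3 - <<'E'
from h import *
s=load('w11.png')
P=[[246+(p[0]+.5)/3.0075-.5,126+(p[1]+.5)/3.0075-.5] for p in [(122,103),(288,103),(287,258),(126,260)]]
C=px2w(s,P,.10);c=C.mean(0);print(c,[np.linalg.norm(C[(i+1)%4]-C[i]) for i in range(4)],[np.degrees(np.arctan2(*(C[(i+1)%4]-C[i])[1::-1]))%90 for i in range(4)])
out=[]
for f,(x0,y0,w) in (('w11.png',(246,126,133)),('s11.png',(220,100,100))):
    s=load(f);k=400/w
    g=cv2.resize(s['img'][y0:y0+w,x0:x0+w,::-1],(400,400),interpolation=cv2.INTER_CUBIC)
    for z,col in((.06,(0,255,0)),(.1,(0,0,255))):
        a=np.radians(27+45+90*np.arange(4));Q=np.c_[.553+.022*2**.5*np.cos(a),-.1905+.022*2**.5*np.sin(a),np.full(4,z)]
        q=(w2px(s,Q)-[x0,y0]+.5)*k;cv2.polylines(g,[q.astype(np.int32)],True,col,1)
    out.append(g)
cv2.imwrite('pics/ov2.png',np.hstack(out))
t=load('top0.png');
n=snap('top','t12.png')
d=np.abs(t['img'].astype(int)-n['img'])[130:185,270:315].max();print('crank region change',d)
E
```

```text
[ 0.55319315 -0.1898929   0.1       ] [np.float64(0.044448607466014346), np.float64(0.04400836970300512), np.float64(0.045194429070894056), np.float64(0.04453915157198957)] [np.float64(26.91026481199207), np.float64(27.852317695902144), np.float64(27.590721871071082), np.float64(26.885713942859894)]
crank region change 19
```

View pics/ov2.png

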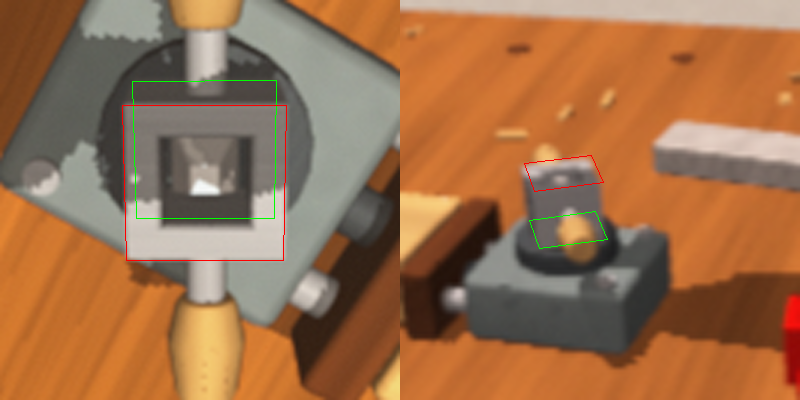

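The overlay of a seated, upright hub matches in both views. Its top is at z = 0.10, centred within 1 mm and at 27°. The crank is unmoved, so I'm handing in.

```bash
python3 -c "
from workcell import env
print(env.job_done())"
```

```text
the job is handed in; nothing more can be done
None
```

The two-armed handle is on the vise's spindle, seated on the boss and released. I handed the job in at about 14.7 s of the 37 s allowed; no verdict was reported.

I gripped the hub across its bare faces, carried it over the spindle, turned it to the flats at about 27° and lowered it in small steps. Contact came with the underside at 60 mm, at about 14 N above the carried load. I then opened the gripper and lifted clear.

**Last checks:**
- **Fit:** from the wrist camera, the hub is within about 1 mm of the spindle axis and within about 1° of the square. An outline of an upright hub at the right height matched in both the wrist and side views.
- **Crank:** the area around it showed only minor pixel changes between the first and last top pictures, so it did not move.
- **Gripper:** open, about 15 cm above the seated position, with only sensor noise on the force reading.

**What went off plan:** the tool drifted about 6 mm sideways during the first descent. The hub was still just above the spindle tip and touched nothing, and I re-centred before going on. No check failed or disagreed at the end.

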